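Pin the jig's carriage at its stop

ROBOT

A 7-joint arm with a two-finger parallel gripper is mounted at the origin on the work surface. World frame = base frame: x ahead of the robot, y to its left, z up, the work surface at z = 0. Lengths are in m, angles in rad, forces in N, time in s.
With the tool pointing down it reaches from about 0.4 to 0.85 m from the base axis. Payload 4.5 kg.
Tool frame: the origin (TCP) lies on the centre line of the jaws, within the pads' length; the fingertips stand 11 mm ahead of it and the grasp point (between the pads) lies 8 mm behind it; z points along the fingers, y is the line along which they close (so a half turn about z gives the same grasp; the last joint's range is limited). The gripper opens to 88 mm and grips with 3 to 60 N. Pads are 18 mm wide; open, the fingers measure 123 mm over their backs; the gripper's body (75 mm by 187 mm) begins 45 mm behind the grasp point.
Start: joints at [-1.156, 0.689, -0.195, 1.565, 0.157, 0.902, -0.215], TCP at [0.232, 0.58, 0.25] pointing down, gripper open.
Joint ranges: [-3.01, 3.01], [-0.46, 2.08], [-1.47, 1.51], [0.13, 2.56], [-1, 4.14], [0.04, 2.09], [-2.66, 2.66]. Speed limits (rad/s): [2.57, 2.57, 3.14, 3.14, 3.14, 3.14, 3.14].

INTERFACE

Orientations are given as a unit quaternion [x, y, z, w].
In Python, from plant import * gives the robot as it stands. The module is installed in compiled form; this text tells all that it offers.
- The arm moves only by the tool send_rows, never from a script. Its argument "motion" is a list of rows, each an object of numbers: "x", "y", "z": the shift along the tool's x, y, z in cm; "rx", "ry", "rz": the turn, a rotation vector about the tool's x, y, z in rad; "jaw": the finger opening in cm, from 0 to 8.81. In form: [{"x": .., "y": .., "z": .., "rx": .., "ry": .., "rz": .., "jaw": ..}, ...]. A call has exactly 5 rows; each row shifts and turns the commanded pose from where the row before left it, along the tool's axes as they then stand; what a row does not reach is not made up. A row lasts 1/10 s, in which the tool goes at most 50 mm and 8.59 degrees, less where a joint would pass 70% of its speed; a pose out of reach is approached as far as the arm can. A call is refused whole if a number of a shift passes 5 or a number of a turn 0.15, either way. A call with a gripper value outside its range is refused whole. The fingers move at their own pace and stop on an object; "grip_force" is the grip in N (left out, the last holds). Time passes only in rows, so rows that do not move let the fingers close, or fill a call up. It gives the time, the measured TCP pose, the force, the opening and the grip force at its end, in the units of the state.
- get_state(): the state, without advancing time (a new reading comes with each control period).
- snapshot(name): name is "scene" or "top" or "wrist"; returns a dict with "img" (420x560x3 uint8, red, green, blue), "vertical_fov" (degrees; the focal length in pixels is half the picture's height over the tangent of half this angle, whatever the lens; pixels are square), "cx", "cy" (the principal point, pixels), "D" ([k1, k2, p1, p2, k3] as OpenCV has them; the pictures are not rectified), "extrinsics" (4x4, takes a point from camera to world coordinates). Camera axes: x right, y up, looking along -z (the intrinsics and any distortion apply to the point x, -y, -z); pixel columns grow to the right and rows downward; lengths in m; the calibration is good to about 2 mm. A picture is of the moment at which its call begins. There is no depth.
- finish_job(): hands the job in; it is judged then, once.
The state is a dict: "clock": time; "q": joint angles; "qd": joint speeds; "joint_torque": joint torques, N m; "tool_pos": TCP position; "eef_rot": TCP orientation; "contact_force": force on the tool from outside, world axes, zero at the start; "moment": the same for the moment, N m; "opening": opening from 0.0 (shut) to 1.0 (fully open); "finger_force": force on a finger pad.
Only numpy, scipy, OpenCV 4.12 (cv2) and the standard library are available. Lean on these libraries where they do the work, as an engineer would, in place of code of your own. Each camera call takes 0.05 s, during which the arm holds its last target. There are 200 camera calls.

TASK

Slide the wooden jig's carriage by its knob right up to the end stop. Then take the long round-headed steel pin from the rack and gently feel it down through the carriage's slot into the hidden hole in the base, until its collar sits flat on the carriage, and let go. Never press the pin hard on the jig, and leave the short plug, the hammer and the spokeshave where they are.

Things in the scene. Friction and masses are not known exactly. Their poses are not given: they have to be found in the camera images.
- jig: fixed wooden jig: plywood base 240 x 150 x 36 mm, two guide rails along its x (tops 62 mm above the bench) and an end stop across its +x end (66 mm high). Origin on the bench, base from x = -100 to +140 mm. The carriage slides along +x to the stop. The base has one hole, 36 mm deep, hidden under the carriage; elsewhere it is flat: there the pin stops, collar 26 mm above the carriage.
- carriage (a joint): travel of the carriage along the jig's +x, in m: 0 fully back, 0.050 home against the end stop. It starts between 0 and 0.025. Slides with about 4 N of friction and stays where it is left. Carriage: flat board 150 (along x) x 110 x 22 mm, top 58.5 mm above the bench.
- knob (a point): centre of the grip of the upright dark wooden knob on the carriage: round, 30 mm diameter, grip 34 mm high (17 mm above and below this point). It stands 75 mm from the slot's centre towards +x. This point is 29 mm above the carriage's top.
- slot (a point): centre of the slot through the carriage, at its top face; axes as the jig's. Slot 13.6 mm wide (x), 49.6 long (y), 22 deep down to the base. With the carriage home, a 13.6 mm round hole in the base lies under it: at x = 0 and anywhere up to 17 mm from this point towards +y or -y, different each time and not measured. The pin's nose drops in when within about 1.5 mm of the hole's axis.
- pin_grip (a point): middle of the upright round grip (18 mm diameter, 44 tall) of the loose steel pin, about 150 g; z up along the pin. The underside of its collar (26 mm diameter, 4 thick) is 26 mm below this point; then a 12 mm shank 48 long, its last 5 mm tapering to 9.6 mm. The nose's end is 74 mm below this point. At the start it stands in the rack, collar on the rack's top.
- pin: the same pin, origin at the end of its nose
- rack: fixed wooden block 70 (x) x 140 (y) x 60 mm high with two holes 14 mm in diameter and 54 mm deep, at y = -35 and +35 mm; the pin stands in one and the plug in the other, which is which varies. Origin under its centre.
- plug: bystander: short steel plug with a square 26 mm head 14 mm high, in the rack's other hole, leave it there
- spokeshave: bystander: spokeshave, 290 mm long along its y, about 30 mm high
- hammer: bystander: small brass hammer, 240 mm long, lying
Mind the look-alikes: they are no part of the job. What is shaped like the pin but blue, purple or yellow is not meant.

How it is judged:
By the outcome, as a careful person would: the job done as asked, in the order asked, and still so for the second after the job is handed in, with the robot touching nothing.
It also fails if it takes over 72 s, if anything falls off the work surface, if the arm or the gripper's body presses on something with over 40 N, if the wrist force passes 120 N, or if a joint passes its speed limit or range.

## Working session

There is one attempt and no reset: what is moved stays moved. The work goes in short steps, Python scripts to look and compute and a tool call to move; the robot and the scene stay as the last step left them, time stands still between calls to the robot, and variables do not carry over. Pictures are saved under pics/ and viewed, at most 10 in all, crops included, and the job is handed in when it is done.

Besides the shell and the picture viewer there is one more tool, called after "Request:" in YAML: its name, and indented under it one key for each argument. send_rows: Moves the arm, as the interface text tells. Its arguments: {"type":"object","properties":{"motion":{"type":"array"},"grip_force":{"type":"number"}},"required":["motion"]}

```bash
mkdir -p pics
cat > h.py <<'E'
from plant import *
import numpy as np, cv2
from scipy.spatial.transform import Rotation as R
def K(s):
    f=s["img"].shape[0]/2/np.tan(np.radians(s["vertical_fov"])/2)
    return np.array([[f,0,s["cx"]],[0,f,s["cy"]],[0,0,1.]])
def ray(s,uv):
    p=cv2.undistortPoints(np.array([[uv]],float),K(s),np.array(s["D"],float))[0,0]
    E=np.array(s["extrinsics"]); return E[:3,3],E[:3,:3]@np.array([p[0],-p[1],-1])
def onz(s,uv,z):
    o,d=ray(s,uv); return o+d*(z-o[2])/d[2]
def proj(s,P):
    E=np.array(s["extrinsics"]); c=(np.atleast_2d(P)-E[:3,3])@E[:3,:3]*[1,-1,-1]
    return cv2.projectPoints(c,np.zeros(3),np.zeros(3),K(s),np.array(s["D"],float))[0][:,0]
def save(s,n,crop=None,k=1):
    im=s["img"][...,::-1]
    if crop: x0,y0,x1,y1=crop; im=im[y0:y1,x0:x1]
    cv2.imwrite(f"pics/{n}.png",cv2.resize(im,None,fx=k,fy=k,interpolation=cv2.INTER_CUBIC))
E
python3 - <<'E'
from h import *
import pickle
a={n:snapshot(n) for n in("scene","top")}
pickle.dump(a,open("s0.pkl","wb"))
for n in a: save(a[n],n+"0",None,1.4); print(n,a[n]["vertical_fov"],a[n]["D"],a[n]["extrinsics"])
st=get_state();print(st["clock"],st["tool_pos"],st["eef_rot"],st["contact_force"],st["opening"])
print(R.from_quat(st["eef_rot"]).as_matrix())
E
```

```text
scene 54.64374596366101 [-0.02540367  0.          0.          0.          0.        ] [[ 0.85159773 -0.39932853  0.33958509  0.83199342]
 [ 0.52395678  0.62888141 -0.57443664 -0.55488558]
 [ 0.01583019  0.66711685  0.74478488  0.79299039]
 [ 0.          0.          0.          1.        ]]
top 52.45358935437316 [-0.13423452  0.          0.          0.          0.        ] [[-0.01210845  0.98275352 -0.18452346  0.3115243 ]
 [-0.99901776 -0.01975617 -0.03966373 -0.02404765]
 [-0.04262515  0.18386195  0.98202743  1.05934095]
 [ 0.          0.          0.          1.        ]]
0.1 [0.23213925 0.57970562 0.24902654] [ 1.89225104e-01  9.81933407e-01 -7.97523408e-04 -9.13178618e-05] [-0.08866907 -0.60041477  0.65765708] 0.9980604962616714
[[-9.28387703e-01  3.71612757e-01 -4.81159018e-04]
 [ 3.71613048e-01  9.28386448e-01 -1.53167049e-03]
 [-1.22486782e-04 -1.60078902e-03 -9.99998711e-01]]
```

View pics/scene0.png

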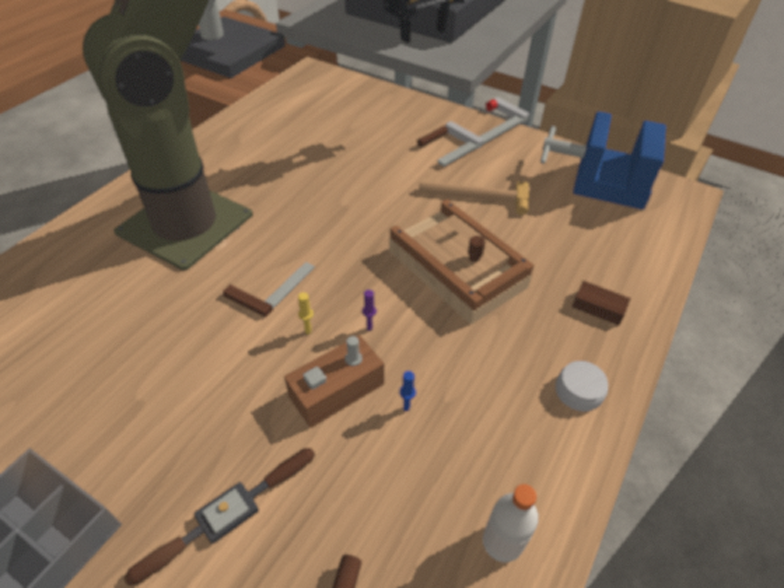

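View pics/top0.png

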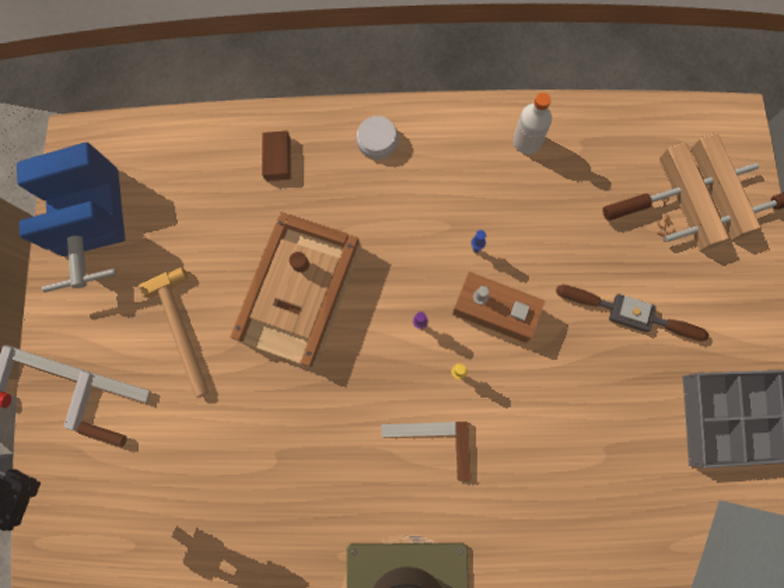

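The top view shows the jig at about (297,287), its knob at (298,261) and its slot at (287,305). The rack is at (499,306) with the steel pin at (481,294) and the plug at (521,311). Blue, purple and yellow look-alikes stand nearby. I'll enlarge the jig and rack.

Run:
```python
from h import *
import pickle
a=pickle.load(open("s0.pkl","rb"))["top"]
im=a["img"][...,::-1]
l=cv2.resize(im[145:265,160:260],None,fx=4.8,fy=4.8,interpolation=cv2.INTER_CUBIC)
r=cv2.resize(im[185:255,315:395],None,fx=3.8,fy=3.8,interpolation=cv2.INTER_CUBIC)
o=np.zeros((576,790,3),np.uint8);o[:l.shape[0],:480]=l;o[:r.shape[0],484:484+r.shape[1]]=r
cv2.imwrite("pics/z.png",o)
```

```text
(no output)
```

View pics/z.png

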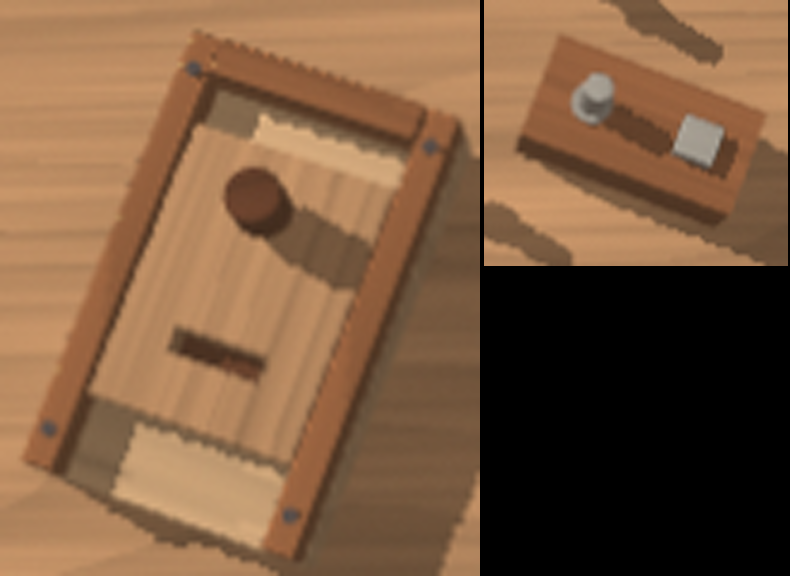

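Run:
```python
from h import *
import pickle
a=pickle.load(open("s0.pkl","rb"));t=a["top"];s=a["scene"]
L=lambda u,v:(160+u/4.8-.5+.1,145+v/4.8-.5+.1)
Q=lambda u,v:(315+(u-484)/3.8-.37,185+v/3.8-.37)
S=[onz(t,L(*p),.062)[:2] for p in[(194,68),(431,147),(48,428),(290,515)]]
for i,j in((2,0),(3,1),(1,0),(3,2)):
    d=S[j-0]*0+ (S[j]-S[i]); print("dir",np.degrees(np.arctan2(d[1],d[0])),np.linalg.norm(d))
sl=onz(t,L(219,354),.0585);kn=onz(t,L(253,196),.1045)
print("slot",sl,"knob",kn,kn-sl,np.degrees(np.arctan2(*(kn-sl)[1::-1])))
# carriage front edge / stop gap
for n,p in dict(c1=(192,128),c2=(398,188),b1=(88,395),b2=(283,465)).items(): print(n,onz(t,L(*p),.0585))
for n,p in dict(stopL=(210,78),stopR=(415,137)).items(): print(n,onz(t,L(*p),.066))
print("pin top",onz(t,Q(601,85),.108),"collar",onz(t,Q(592,102),.064))
print("rack",[onz(t,Q(*p),.06)[:2] for p in[(560,36),(764,115),(722,215),(520,138)]])
print("plug",onz(t,Q(699,138),.074))
# check in scene
P=lambda u,v:(u/1.4-.2,v/1.4-.2)
print("scene pin top",onz(s,P(352,340),.108),"knob top",onz(s,P(477,239),.1045))
```

```text
dir -20.504171195730482 0.200251918588375
dir -20.46352309878936 0.1995198419225859
dir 69.53311133922296 0.13225539424387614
dir 69.84990049542739 0.1323994422994631
slot [0.50731106 0.20018068 0.0585    ] knob [0.57655135 0.17481035 0.1045    ] [ 0.0692403  -0.02537033  0.046     ] -20.12333444503576
c1 [0.62663071 0.21723101 0.0585    ]
c2 [0.59154854 0.10963932 0.0585    ]
b1 [0.48756387 0.26727844 0.0585    ]
b2 [0.45031735 0.16664717 0.0585    ]
stopL [0.65090862 0.20677377 0.066     ]
stopR [0.61607556 0.10013079 0.066     ]
pin top [ 0.51743257 -0.13264144  0.108     ] collar [ 0.51618703 -0.13158453  0.064     ]
rack [array([ 0.56010799, -0.11346843]), array([ 0.50652129, -0.23999656]), array([ 0.44379965, -0.2101397 ]), array([ 0.49492098, -0.08607065])]
plug [ 0.49012936 -0.19576246  0.074     ]
scene pin top [ 0.51591464 -0.13338954  0.108     ] knob top [0.57550096 0.17672814 0.1045    ]
```

Request:
send_rows:
  motion:
    - {"rz":0.14,"jaw":8.0}
    - {"rz":0.14}
    - {"rz":0.14}
    - {"rz":0.14}
    - {"rz":0.14}
  grip_force: 20

```text
schema error: expected keys x, y, z, rx, ry, rz, jaw
```

Request:
send_rows:
  motion:
    - {"rz":0.14}
    - {"rz":0.14}
    - {"rz":0.14}
    - {"rz":0.14}
    - {"rz":0.14}

```text
schema error: expected keys x, y, z, rx, ry, rz, jaw
```

```bash
cat >> h.py <<'E'
YAW=np.radians(-20.45)
U=np.array([np.cos(YAW),np.sin(YAW),0]); V=np.array([-U[1],U[0],0])
def go(target):
    s=get_state(); M=R.from_quat(s["eef_rot"]); p=np.array(s["tool_pos"])
    y=U; z=np.array([0,0,-1.]); W=R.from_matrix(np.array([np.cross(y,z),y,z]).T)
    print("t",s["clock"],"pos",p.round(4),"shift cm",(M.inv().apply(np.array(target)-p)*100).round(2),"rot",(M.inv()*W).as_rotvec().round(3),
     "F",np.round(s["contact_force"],1),"open",round(s["opening"]*88.1,1),"ff",np.round(s["finger_force"],1), "jig xy",(p@U).round(4),(p@V).round(4))
E
python3 -c "
from h import *
go([.576,.1755,.2]);print(np.round(get_state()['q'],2))"
```

```text
t 0.1 pos [0.2321 0.5797 0.249 ] shift cm [-46.94 -24.74   4.95] rot [-1.000e-03  1.000e-03  1.547e+00] F [-0.1 -0.6  0.7] open 87.9 ff 0.0 jig xy 0.015 0.6243
[-1.16  0.69 -0.19  1.57  0.16  0.9  -0.22]
```

Request:
send_rows:
  motion:
    - {"x":0,"y":0,"z":0,"rx":0,"ry":0,"rz":0.14,"jaw":8}
    - {"x":0,"y":0,"z":0,"rx":0,"ry":0,"rz":0.14,"jaw":8}
    - {"x":0,"y":0,"z":0,"rx":0,"ry":0,"rz":0.14,"jaw":8}
    - {"x":0,"y":0,"z":0,"rx":0,"ry":0,"rz":0.14,"jaw":8}
    - {"x":0,"y":0,"z":0,"rx":0,"ry":0,"rz":0.14,"jaw":8}
  grip_force: 20

```text
clock: 0.6
tool_pos: [0.2321, 0.5799, 0.2493]
eef_rot: [0.517, 0.856, -0.001, 0.0]
contact_force: [-0.5, -0.0, -0.1]
opening: 0.91
finger_force: 0.0
```

Request:
send_rows:
  motion:
    - {"x":0,"y":0,"z":0,"rx":0,"ry":0,"rz":0.14,"jaw":8}
    - {"x":0,"y":0,"z":0,"rx":0,"ry":0,"rz":0.14,"jaw":8}
    - {"x":0,"y":0,"z":0,"rx":0,"ry":0,"rz":0.14,"jaw":8}
    - {"x":0,"y":0,"z":0,"rx":0,"ry":0,"rz":0.14,"jaw":8}
    - {"x":0,"y":0,"z":0,"rx":0,"ry":0,"rz":0.14,"jaw":8}

```text
clock: 1.1
tool_pos: [0.232, 0.58, 0.2493]
eef_rot: [0.779, 0.627, -0.0, 0.0]
contact_force: [-0.3, 0.4, -0.1]
opening: 0.911
finger_force: 0.0
```

```bash
python3 -c "
from h import *
go([.576,.1755,.2]);print(np.round(get_state()['q'],2))"
```

```text
t 1.1 pos [0.232  0.58   0.2493] shift cm [-32.14  42.26   4.95] rot [-0.     0.001  0.141] F [-0.3  0.4 -0.1] open 80.2 ff 0.0 jig xy 0.0147 0.6245
[-1.38  0.7   0.22  1.58 -0.18  0.89 -1.32]
```

Request:
send_rows:
  motion:
    - {"x":0,"y":0,"z":0,"rx":0,"ry":0,"rz":0.14,"jaw":8}
    - {"x":-2,"y":3.6,"z":0.4,"rx":0,"ry":0,"rz":0,"jaw":8}
    - {"x":-2,"y":3.6,"z":0.4,"rx":0,"ry":0,"rz":0,"jaw":8}
    - {"x":-2,"y":3.6,"z":0.4,"rx":0,"ry":0,"rz":0,"jaw":8}
    - {"x":-2,"y":3.6,"z":0.4,"rx":0,"ry":0,"rz":0,"jaw":8}

```text
clock: 1.6
tool_pos: [0.3407, 0.4543, 0.2333]
eef_rot: [0.819, 0.573, -0.0, 0.0]
contact_force: [1.1, -0.7, 0.1]
opening: 0.907
finger_force: 0.0
```

Request:
send_rows:
  motion:
    - {"x":-2,"y":3.6,"z":0.4,"rx":0,"ry":0,"rz":0,"jaw":8}
    - {"x":-2,"y":3.6,"z":0.4,"rx":0,"ry":0,"rz":0,"jaw":8}
    - {"x":-2,"y":3.6,"z":0.4,"rx":0,"ry":0,"rz":0,"jaw":8}
    - {"x":-2,"y":3.6,"z":0.4,"rx":0,"ry":0,"rz":0,"jaw":8}
    - {"x":-2,"y":3.6,"z":0.4,"rx":0,"ry":0,"rz":0,"jaw":8}

```text
clock: 2.1
tool_pos: [0.4756, 0.2987, 0.2133]
eef_rot: [0.819, 0.573, -0.0, -0.0]
contact_force: [-0.0, 1.2, 0.5]
opening: 0.91
finger_force: 0.0
```

```bash
python3 -c "
from h import *
go([.576,.1755,.13])"
```

```text
t 2.1 pos [0.4756 0.2987 0.2133] shift cm [-8.13 13.66  8.33] rot [-0.     0.     0.007] F [-0.   1.2  0.5] open 80.1 ff 0.0 jig xy 0.3412 0.446
```

Request:
send_rows:
  motion:
    - {"x":-1.6,"y":2.7,"z":1.2,"rx":0,"ry":0,"rz":0.007,"jaw":8}
    - {"x":-1.6,"y":2.7,"z":1.2,"rx":0,"ry":0,"rz":0,"jaw":8}
    - {"x":-1.6,"y":2.7,"z":1.2,"rx":0,"ry":0,"rz":0,"jaw":8}
    - {"x":-1.6,"y":2.7,"z":1.2,"rx":0,"ry":0,"rz":0,"jaw":8}
    - {"x":-1.6,"y":2.7,"z":1.2,"rx":0,"ry":0,"rz":0,"jaw":8}

```text
clock: 2.6
tool_pos: [0.574, 0.1771, 0.1528]
eef_rot: [0.821, 0.57, -0.0, -0.0]
contact_force: [0.2, -0.1, 0.2]
opening: 0.908
finger_force: 0.0
```

```bash
python3 -c "
from h import *
go([.576,.1755,.085]); s=snapshot('wrist'); save(s,'w1',None,1.3); print(s['extrinsics'],proj(s,[[.576,.1755,.1045]]))"
```

```text
t 2.6 pos [0.574  0.1771 0.1528] shift cm [-0.08  0.25  6.78] rot [-0.001  0.     0.   ] F [ 0.2 -0.1  0.2] open 80.0 ff 0.0 jig xy 0.476 0.3665
[[ 9.37520851e-01  3.30407691e-01  1.09020238e-01  6.02370559e-01]
 [-3.47928956e-01  8.90028570e-01  2.94609208e-01  2.54225614e-01]
 [ 3.10021447e-04 -3.14133573e-01  9.49378745e-01  2.87769632e-01]
 [ 0.00000000e+00  0.00000000e+00  0.00000000e+00  1.00000000e+00]] [[288.48132626 244.54097346]]
```

View pics/w1.png

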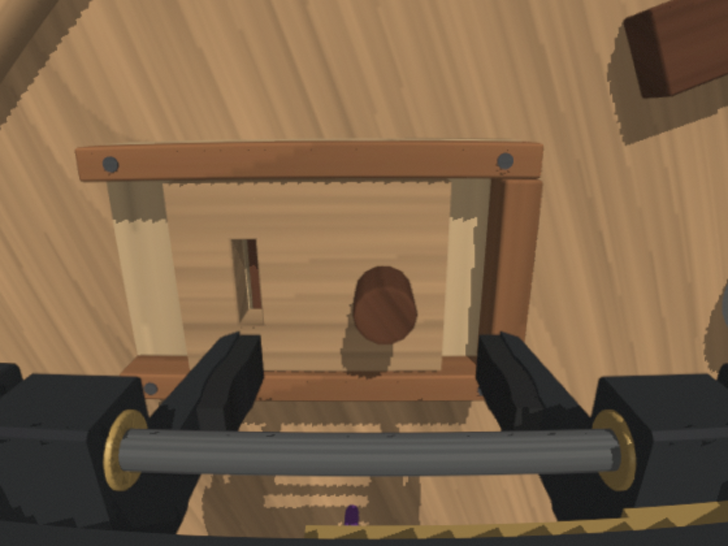

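The wrist view shows the knob top at about (386,312) between the fingers, with the rails level in the picture, so the yaw is right. Next I descend and grip.

Request:
send_rows:
  motion:
    - {"x":0,"y":0.4,"z":1.7,"rx":0,"ry":0,"rz":0,"jaw":8}
    - {"x":0,"y":0,"z":1.7,"rx":0,"ry":0,"rz":0,"jaw":8}
    - {"x":0,"y":0,"z":1.7,"rx":0,"ry":0,"rz":0,"jaw":8}
    - {"x":0,"y":0,"z":1.6,"rx":0,"ry":0,"rz":0,"jaw":8}
    - {"x":0,"y":0,"z":0,"rx":0,"ry":0,"rz":0,"jaw":8}

```text
clock: 3.15
tool_pos: [0.5747, 0.1779, 0.084]
eef_rot: [0.821, 0.571, -0.002, -0.001]
contact_force: [0.2, -1.6, 0.3]
opening: 0.905
finger_force: 0.0
```

Request:
send_rows:
  motion:
    - {"x":0,"y":0,"z":0,"rx":0,"ry":0,"rz":0,"jaw":2.5}
    - {"x":0,"y":0,"z":0,"rx":0,"ry":0,"rz":0,"jaw":2.5}
    - {"x":0,"y":0,"z":0,"rx":0,"ry":0,"rz":0,"jaw":2.5}
    - {"x":0,"y":0,"z":0,"rx":0,"ry":0,"rz":0,"jaw":2.5}
    - {"x":0,"y":0,"z":0,"rx":0,"ry":0,"rz":0,"jaw":2.5}

```text
clock: 3.65
tool_pos: [0.5776, 0.1768, 0.0872]
eef_rot: [0.821, 0.57, 0.0, 0.0]
contact_force: [-0.6, -0.5, -0.2]
opening: 0.477
finger_force: 0.0
```

```bash
python3 -c "
from h import *
go([.576,.1755,.085])"
```

```text
t 3.65 pos [0.5776 0.1768 0.0872] shift cm [-0.18 -0.1   0.22] rot [ 0.001 -0.001 -0.   ] F [-0.6 -0.5 -0.2] open 42.0 ff 0.0 jig xy 0.4794 0.3674
```

Request:
send_rows:
  motion:
    - {"x":-0.1,"y":0,"z":0.1,"rx":0,"ry":0,"rz":0,"jaw":2.5}
    - {"x":0,"y":0,"z":0,"rx":0,"ry":0,"rz":0,"jaw":2.5}
    - {"x":0,"y":0,"z":0,"rx":0,"ry":0,"rz":0,"jaw":2.5}
    - {"x":0,"y":0,"z":0,"rx":0,"ry":0,"rz":0,"jaw":2.5}
    - {"x":0,"y":0,"z":0,"rx":0,"ry":0,"rz":0,"jaw":2.5}

```text
clock: 4.15
tool_pos: [0.5782, 0.176, 0.0863]
eef_rot: [0.821, 0.57, 0.001, 0.0]
contact_force: [4.6, 0.2, 4.4]
opening: 0.339
finger_force: 20.0
```

```bash
python3 -c "
from h import *
go([.576,.1755,.085])"
```

```text
t 4.15 pos [0.5782 0.176  0.0863] shift cm [-0.12 -0.19  0.13] rot [ 0.002 -0.002 -0.   ] F [4.6 0.2 4.4] open 29.9 ff 20.0 jig xy 0.4803 0.3669
```

Request:
send_rows:
  motion:
    - {"x":0,"y":0.4,"z":0,"rx":0,"ry":0,"rz":0,"jaw":2.5}
    - {"x":0,"y":0.5,"z":0,"rx":0,"ry":0,"rz":0,"jaw":2.5}
    - {"x":0,"y":0.5,"z":0,"rx":0,"ry":0,"rz":0,"jaw":2.5}
    - {"x":0,"y":0.5,"z":0,"rx":0,"ry":0,"rz":0,"jaw":2.5}
    - {"x":0,"y":0.3,"z":0,"rx":0,"ry":0,"rz":0,"jaw":2.5}

```text
clock: 4.65
tool_pos: [0.5949, 0.1698, 0.0862]
eef_rot: [0.821, 0.571, -0.002, -0.002]
contact_force: [-3.7, 2.8, 11.5]
opening: 0.335
finger_force: 20.0
```

Request:
send_rows:
  motion:
    - {"x":0,"y":0.1,"z":0,"rx":0,"ry":0,"rz":0,"jaw":2.5}
    - {"x":0,"y":0.1,"z":0,"rx":0,"ry":0,"rz":0,"jaw":2.5}
    - {"x":0,"y":0.1,"z":0,"rx":0,"ry":0,"rz":0,"jaw":2.5}
    - {"x":0,"y":0.1,"z":0,"rx":0,"ry":0,"rz":0,"jaw":2.5}
    - {"x":0,"y":0.1,"z":0,"rx":0,"ry":0,"rz":0,"jaw":2.5}

```text
clock: 5.15
tool_pos: [0.5994, 0.1682, 0.0862]
eef_rot: [0.821, 0.571, -0.002, -0.002]
contact_force: [-3.6, 2.4, 11.3]
opening: 0.334
finger_force: 20.0
```

```bash
python3 -c "
from h import *
go([.576,.1755,.085])"
```

```text
t 5.15 pos [0.5994 0.1682 0.0862] shift cm [-0.13 -2.44  0.14] rot [-0.006  0.     0.002] F [-3.6  2.4 11.3] open 29.4 ff 20.0 jig xy 0.5028 0.367
```

Request:
send_rows:
  motion:
    - {"x":0,"y":0.1,"z":-0.1,"rx":0,"ry":0,"rz":0,"jaw":2.5}
    - {"x":0,"y":0.1,"z":0,"rx":0,"ry":0,"rz":0,"jaw":2.5}
    - {"x":0,"y":0.1,"z":0,"rx":0,"ry":0,"rz":0,"jaw":2.5}
    - {"x":0,"y":0.1,"z":0,"rx":0,"ry":0,"rz":0,"jaw":2.5}
    - {"x":0,"y":0.1,"z":0,"rx":0,"ry":0,"rz":0,"jaw":2.5}

```text
clock: 5.65
tool_pos: [0.605, 0.166, 0.0862]
eef_rot: [0.821, 0.571, -0.001, -0.002]
contact_force: [-6.0, 5.6, 5.3]
opening: 0.333
finger_force: 20.0
```

Request:
send_rows:
  motion:
    - {"x":0,"y":0.1,"z":0,"rx":0,"ry":0,"rz":0,"jaw":2.5}
    - {"x":0,"y":0.1,"z":0,"rx":0,"ry":0,"rz":0,"jaw":2.5}
    - {"x":0,"y":0.1,"z":0,"rx":0,"ry":0,"rz":0,"jaw":2.5}
    - {"x":0,"y":0,"z":0,"rx":0,"ry":0,"rz":0,"jaw":2.5}
    - {"x":0,"y":0,"z":0,"rx":0,"ry":0,"rz":0,"jaw":2.5}

```text
clock: 6.15
tool_pos: [0.6051, 0.1661, 0.0861]
eef_rot: [0.821, 0.571, -0.003, -0.004]
contact_force: [-9.3, 5.5, 9.6]
opening: 0.334
finger_force: 20.0
```

```bash
python3 -c "
from h import *
go([.576,.1755,.085])"
```

```text
t 6.15 pos [0.6051 0.1661 0.0861] shift cm [-0.12 -3.05  0.14] rot [-0.01   0.001  0.002] F [-9.3  5.5  9.6] open 29.4 ff 20.0 jig xy 0.5089 0.367
```

Request:
send_rows:
  motion:
    - {"x":0,"y":0.2,"z":0,"rx":0,"ry":0,"rz":0,"jaw":2.5}
    - {"x":0,"y":0.2,"z":0,"rx":0,"ry":0,"rz":0,"jaw":2.5}
    - {"x":0,"y":0.1,"z":0,"rx":0,"ry":0,"rz":0,"jaw":2.5}
    - {"x":0,"y":0,"z":0,"rx":0,"ry":0,"rz":0,"jaw":2.5}
    - {"x":0,"y":0,"z":0,"rx":0,"ry":0,"rz":0,"jaw":2.5}

```text
clock: 6.65
tool_pos: [0.6052, 0.166, 0.0859]
eef_rot: [0.82, 0.572, -0.007, -0.007]
contact_force: [-17.8, 8.1, 15.6]
opening: 0.335
finger_force: 20.0
```

```bash
python3 -c "
from h import *
go([.576,.1755,.085])"
```

```text
t 6.65 pos [0.6052 0.166  0.0859] shift cm [-0.12 -3.06  0.15] rot [-0.019  0.003  0.003] F [-17.8   8.1  15.6] open 29.6 ff 20.0 jig xy 0.509 0.367
```

Request:
send_rows:
  motion:
    - {"x":0,"y":-0.3,"z":0,"rx":0,"ry":0,"rz":0,"jaw":2.5}
    - {"x":0,"y":-0.3,"z":-0.1,"rx":0,"ry":0,"rz":0,"jaw":2.5}
    - {"x":0,"y":0,"z":0,"rx":0,"ry":0,"rz":0,"jaw":2.5}
    - {"x":0,"y":0,"z":0,"rx":0,"ry":0,"rz":0,"jaw":2.5}
    - {"x":0,"y":0,"z":0,"rx":0,"ry":0,"rz":0,"jaw":2.5}

```text
clock: 7.15
tool_pos: [0.605, 0.166, 0.086]
eef_rot: [0.821, 0.571, -0.003, -0.003]
contact_force: [-4.6, 6.6, 0.2]
opening: 0.336
finger_force: 19.9
```

```bash
python3 -c "
from h import *
go([.576,.1755,.085])"
```

```text
t 7.15 pos [0.605 0.166 0.086] shift cm [-0.12 -3.05  0.13] rot [-0.008  0.001  0.002] F [-4.6  6.6  0.2] open 29.6 ff 19.9 jig xy 0.5089 0.3669
```

Request:
send_rows:
  motion:
    - {"x":0,"y":0,"z":0,"rx":0,"ry":0,"rz":0,"jaw":4.4}
    - {"x":0,"y":0,"z":0,"rx":0,"ry":0,"rz":0,"jaw":4.4}
    - {"x":0,"y":0,"z":0,"rx":0,"ry":0,"rz":0,"jaw":4.4}
    - {"x":0,"y":0,"z":-1.5,"rx":0,"ry":0,"rz":0,"jaw":4.4}
    - {"x":0,"y":0,"z":-3,"rx":0,"ry":0,"rz":0,"jaw":4.4}

```text
clock: 7.65
tool_pos: [0.6077, 0.1628, 0.132]
eef_rot: [0.822, 0.57, -0.002, -0.0]
contact_force: [-0.3, 0.3, -0.0]
opening: 0.499
finger_force: 0.0
```

```bash
python3 -c "
from h import *
go([.5165,-.1325,.2])"
```

```text
t 7.65 pos [0.6077 0.1628 0.132 ] shift cm [-30.88   1.78  -6.71] rot [-0.003  0.003 -0.001] F [-0.3  0.3 -0. ] open 44.0 ff 0.0 jig xy 0.5125 0.3649
```

Request:
send_rows:
  motion:
    - {"x":0,"y":0,"z":-4,"rx":0,"ry":0,"rz":0,"jaw":4.4}
    - {"x":-3.5,"y":0.2,"z":-2.5,"rx":0,"ry":0,"rz":0,"jaw":4.4}
    - {"x":-4,"y":0.2,"z":0,"rx":0,"ry":0,"rz":0,"jaw":4.4}
    - {"x":-4,"y":0.2,"z":0,"rx":0,"ry":0,"rz":0,"jaw":4.4}
    - {"x":-4,"y":0.2,"z":0,"rx":0,"ry":0,"rz":0,"jaw":4.4}

```text
clock: 8.15
tool_pos: [0.5622, 0.0139, 0.1994]
eef_rot: [0.822, 0.57, 0.001, 0.001]
contact_force: [1.2, -0.9, -0.3]
opening: 0.498
finger_force: 0.0
```

Request:
send_rows:
  motion:
    - {"x":-4,"y":0.2,"z":0,"rx":0,"ry":0,"rz":0,"jaw":4.4}
    - {"x":-4,"y":0.2,"z":0,"rx":0,"ry":0,"rz":0,"jaw":4.4}
    - {"x":-4,"y":0.2,"z":0,"rx":0,"ry":0,"rz":0,"jaw":4.4}
    - {"x":-3.4,"y":0.2,"z":1.5,"rx":0,"ry":0,"rz":0,"jaw":4.4}
    - {"x":0,"y":0,"z":1.5,"rx":0,"ry":0,"rz":0,"jaw":4.4}

```text
clock: 8.65
tool_pos: [0.5143, -0.1387, 0.1692]
eef_rot: [0.824, 0.566, -0.001, 0.003]
contact_force: [0.7, 0.2, -0.5]
opening: 0.504
finger_force: 0.0
```

```bash
python3 -c "
from h import *
go([.5165,-.1325,.078]); s=snapshot('wrist'); save(s,'w2',None,1.3); print(proj(s,[[.5165,-.1325,.108]])*1.3)
s=snapshot('top'); save(s,'t2',(160,145,260,265),4)"
```

```text
t 8.65 pos [ 0.5143 -0.1387  0.1692] shift cm [ 0.7  -0.05  9.11] rot [ 0.003  0.004 -0.01 ] F [ 0.7  0.2 -0.5] open 44.4 ff 0.0 jig xy 0.5304 0.0497
[[368.7257233  291.97114117]]
```

View pics/w2.png

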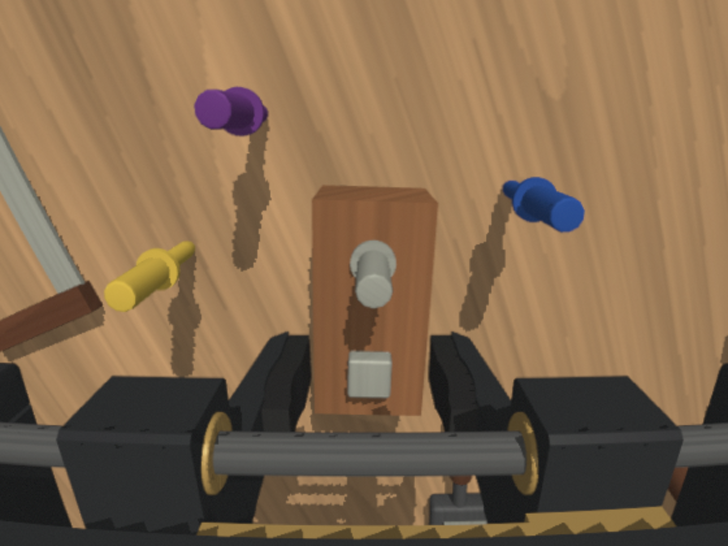

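View pics/t2.png

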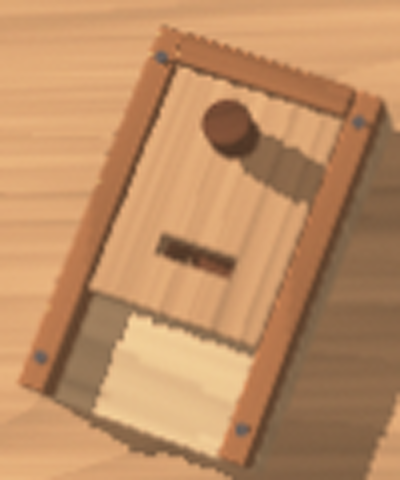

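The wrist view shows the pin top at (375,291), on the prediction, with the plug behind at (370,375). The top view shows the carriage home against the stop. Now I descend on the pin.

Request:
send_rows:
  motion:
    - {"x":0.7,"y":0,"z":1.5,"rx":0,"ry":0,"rz":-0.005,"jaw":4.4}
    - {"x":0,"y":0,"z":1.5,"rx":0,"ry":0,"rz":0,"jaw":4.4}
    - {"x":0,"y":0,"z":0,"rx":0,"ry":0,"rz":0,"jaw":4.4}
    - {"x":0,"y":0,"z":0,"rx":0,"ry":0,"rz":0,"jaw":4.4}
    - {"x":0,"y":0,"z":0,"rx":0,"ry":0,"rz":0,"jaw":4.4}

```text
clock: 9.25
tool_pos: [0.5191, -0.1246, 0.1388]
eef_rot: [0.82, 0.573, 0.001, 0.001]
contact_force: [-0.1, 0.4, -0.4]
opening: 0.5
finger_force: 0.0
```

```bash
python3 -c "
from h import *
go([.5165,-.1325,.078])"
```

```text
t 9.25 pos [ 0.5191 -0.1246  0.1388] shift cm [-0.83  0.02  6.08] rot [ 0.002 -0.     0.005] F [-0.1  0.4 -0.4] open 44.1 ff 0.0 jig xy 0.5299 0.0646
```

Request:
send_rows:
  motion:
    - {"x":-0.8,"y":0,"z":0,"rx":0,"ry":0,"rz":0.005,"jaw":4.4}
    - {"x":0,"y":0,"z":2,"rx":0,"ry":0,"rz":0,"jaw":4.4}
    - {"x":0,"y":0,"z":2,"rx":0,"ry":0,"rz":0,"jaw":4.4}
    - {"x":0,"y":0,"z":2,"rx":0,"ry":0,"rz":0,"jaw":4.4}
    - {"x":0,"y":0,"z":0,"rx":0,"ry":0,"rz":0,"jaw":4.4}

```text
clock: 9.75
tool_pos: [0.5142, -0.1326, 0.0763]
eef_rot: [0.822, 0.57, -0.001, -0.001]
contact_force: [-0.4, 0.2, 0.3]
opening: 0.503
finger_force: 0.0
```

Request:
send_rows:
  motion:
    - {"x":0,"y":0,"z":0,"rx":0,"ry":0,"rz":0,"jaw":1.2}
    - {"x":0,"y":0,"z":0,"rx":0,"ry":0,"rz":0,"jaw":1.2}
    - {"x":0,"y":0,"z":0,"rx":0,"ry":0,"rz":0,"jaw":1.2}
    - {"x":0,"y":0,"z":0,"rx":0,"ry":0,"rz":0,"jaw":1.2}
    - {"x":0,"y":0,"z":0,"rx":0,"ry":0,"rz":0,"jaw":1.2}
  grip_force: 30

```text
clock: 10.25
tool_pos: [0.5177, -0.1329, 0.0789]
eef_rot: [0.821, 0.57, 0.002, 0.002]
contact_force: [2.0, -1.3, 6.6]
opening: 0.194
finger_force: 30.0
```

```bash
python3 -c "
from h import *
go([.5165,-.1325,.078])"
```

```text
t 10.25 pos [ 0.5177 -0.1329  0.0789] shift cm [-0.   -0.13  0.09] rot [ 0.005 -0.001 -0.   ] F [ 2.  -1.3  6.6] open 17.1 ff 30.0 jig xy 0.5315 0.0563
```

Request:
send_rows:
  motion:
    - {"x":0,"y":0,"z":-0.5,"rx":0,"ry":0,"rz":0,"jaw":1.2}
    - {"x":0,"y":0,"z":-2,"rx":0,"ry":0,"rz":0,"jaw":1.2}
    - {"x":0,"y":0,"z":-2.5,"rx":0,"ry":0,"rz":0,"jaw":1.2}
    - {"x":0,"y":0,"z":-2.5,"rx":0,"ry":0,"rz":0,"jaw":1.2}
    - {"x":0,"y":0,"z":-2.5,"rx":0,"ry":0,"rz":0,"jaw":1.2}
  grip_force: 40

```text
clock: 10.75
tool_pos: [0.5137, -0.1316, 0.1781]
eef_rot: [0.821, 0.57, -0.001, -0.002]
contact_force: [0.3, -0.1, -1.8]
opening: 0.196
finger_force: 40.0
```

```bash
python3 -c "
from h import *
go(.4339*U+.3655*V+[0,0,.165])"
```

```text
t 10.75 pos [ 0.5137 -0.1316  0.1781] shift cm [30.93 -9.33  1.34] rot [-0.004  0.     0.   ] F [ 0.3 -0.1 -1.8] open 17.3 ff 40.0 jig xy 0.5273 0.0562
```

Request:
send_rows:
  motion:
    - {"x":3.4,"y":-1,"z":0,"rx":0,"ry":0,"rz":0,"jaw":1.2}
    - {"x":3.4,"y":-1,"z":0,"rx":0,"ry":0,"rz":0,"jaw":1.2}
    - {"x":3.4,"y":-1,"z":0,"rx":0,"ry":0,"rz":0,"jaw":1.2}
    - {"x":3.4,"y":-1,"z":0,"rx":0,"ry":0,"rz":0,"jaw":1.2}
    - {"x":3.4,"y":-1,"z":0,"rx":0,"ry":0,"rz":0,"jaw":1.2}

```text
clock: 11.25
tool_pos: [0.5262, 0.046, 0.1773]
eef_rot: [0.821, 0.57, -0.002, -0.001]
contact_force: [1.0, 0.1, -2.5]
opening: 0.191
finger_force: 40.0
```

Request:
send_rows:
  motion:
    - {"x":3.4,"y":-1,"z":0,"rx":0,"ry":0,"rz":0,"jaw":1.2}
    - {"x":3.4,"y":-1,"z":0,"rx":0,"ry":0,"rz":0,"jaw":1.2}
    - {"x":3.4,"y":-1,"z":0,"rx":0,"ry":0,"rz":0,"jaw":1.2}
    - {"x":3.4,"y":-1,"z":0,"rx":0,"ry":0,"rz":0,"jaw":1.2}
    - {"x":0,"y":0,"z":0,"rx":0,"ry":0,"rz":0,"jaw":1.2}

```text
clock: 11.75
tool_pos: [0.536, 0.1934, 0.1769]
eef_rot: [0.819, 0.574, -0.0, -0.003]
contact_force: [0.1, 0.6, -1.6]
opening: 0.187
finger_force: 40.0
```

Request:
send_rows:
  motion:
    - {"x":0,"y":0,"z":0,"rx":0,"ry":0,"rz":0,"jaw":1.2}
    - {"x":0,"y":0,"z":0,"rx":0,"ry":0,"rz":0,"jaw":1.2}
    - {"x":0,"y":0,"z":0,"rx":0,"ry":0,"rz":0,"jaw":1.2}
    - {"x":0,"y":0,"z":0,"rx":0,"ry":0,"rz":0,"jaw":1.2}
    - {"x":0,"y":0,"z":0,"rx":0,"ry":0,"rz":0,"jaw":1.2}

```text
clock: 12.25
tool_pos: [0.5382, 0.1851, 0.1778]
eef_rot: [0.822, 0.57, -0.0, 0.0]
contact_force: [0.5, -0.4, -2.0]
opening: 0.19
finger_force: 40.0
```

```bash
python3 -c "
from h import *
go(.4339*U+.3655*V+[0,0,.1350])"
```

```text
t 12.25 pos [0.5382 0.1851 0.1778] shift cm [ 0.4  -0.57  4.28] rot [-0.     0.    -0.001] F [ 0.5 -0.4 -2. ] open 16.7 ff 40.0 jig xy 0.4396 0.3615
```

Request:
send_rows:
  motion:
    - {"x":0.4,"y":-0.6,"z":0,"rx":0,"ry":0,"rz":0,"jaw":1.2}
    - {"x":0,"y":0,"z":2,"rx":0,"ry":0,"rz":0,"jaw":1.2}
    - {"x":0,"y":0,"z":2.3,"rx":0,"ry":0,"rz":0,"jaw":1.2}
    - {"x":0,"y":0,"z":0,"rx":0,"ry":0,"rz":0,"jaw":1.2}
    - {"x":0,"y":0,"z":0,"rx":0,"ry":0,"rz":0,"jaw":1.2}

```text
clock: 12.75
tool_pos: [0.5336, 0.192, 0.1348]
eef_rot: [0.821, 0.57, -0.0, -0.0]
contact_force: [0.4, 0.7, -1.4]
opening: 0.189
finger_force: 40.0
```

Request:
send_rows:
  motion:
    - {"x":0,"y":0,"z":0,"rx":0,"ry":0,"rz":0,"jaw":1.2}
    - {"x":0,"y":0,"z":0,"rx":0,"ry":0,"rz":0,"jaw":1.2}
    - {"x":0,"y":0,"z":0,"rx":0,"ry":0,"rz":0,"jaw":1.2}
    - {"x":0,"y":0,"z":0,"rx":0,"ry":0,"rz":0,"jaw":1.2}
    - {"x":0,"y":0,"z":0,"rx":0,"ry":0,"rz":0,"jaw":1.2}

```text
clock: 13.25
tool_pos: [0.5341, 0.1919, 0.135]
eef_rot: [0.821, 0.57, 0.0, 0.0]
contact_force: [-0.0, -0.3, -1.6]
opening: 0.19
finger_force: 40.0
```

```bash
python3 -c "
from h import *
go(.4339*U+.3655*V+[0,0,.1350]);  s=snapshot('wrist'); save(s,'w3',(160,120,440,300),2.8);go(.4339*U+.3655*V+[0,0,.1350])"
```

```text
t 13.25 pos [0.5341 0.1919 0.135 ] shift cm [-0.09  0.05 -0.  ] rot [ 0. -0. -0.] F [-0.  -0.3 -1.6] open 16.8 ff 40.0 jig xy 0.4334 0.3664
t 13.3 pos [0.534  0.1918 0.1349] shift cm [-0.08  0.06 -0.01] rot [ 0. -0. -0.] F [-0.7  0.7 -1.9] open 16.5 ff 40.0 jig xy 0.4333 0.3663
```

View pics/w3.png

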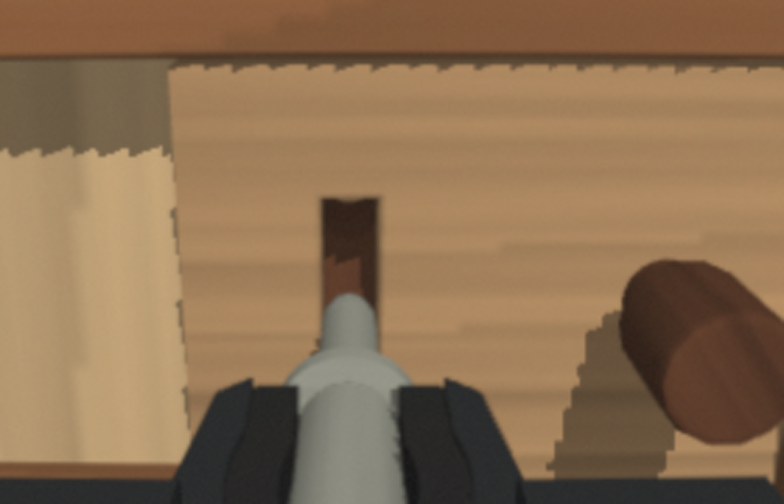

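The nose sits centred over the slot: nose at x≈350 px, slot edges at 321 and 380. I'll lower it gently.

Request:
send_rows:
  motion:
    - {"x":0,"y":0,"z":0.5,"rx":0,"ry":0,"rz":0,"jaw":1.2}
    - {"x":0,"y":0,"z":0.3,"rx":0,"ry":0,"rz":0,"jaw":1.2}
    - {"x":0,"y":0,"z":0.3,"rx":0,"ry":0,"rz":0,"jaw":1.2}
    - {"x":0,"y":0,"z":0.2,"rx":0,"ry":0,"rz":0,"jaw":1.2}
    - {"x":0,"y":0,"z":0,"rx":0,"ry":0,"rz":0,"jaw":1.2}

```text
clock: 13.8
tool_pos: [0.5337, 0.1917, 0.1213]
eef_rot: [0.821, 0.57, -0.0, -0.0]
contact_force: [-0.0, 0.9, -2.2]
opening: 0.189
finger_force: 40.0
```

```bash
python3 -c "
from h import *
go(.4339*U+.3655*V+[0,0,.1035])"
```

```text
t 13.8 pos [0.5337 0.1917 0.1213] shift cm [-0.06  0.08  1.78] rot [-0.001  0.     0.   ] F [-0.   0.9 -2.2] open 16.6 ff 40.0 jig xy 0.4331 0.3661
```

Request:
send_rows:
  motion:
    - {"x":0,"y":0.05,"z":0.3,"rx":0,"ry":0,"rz":0,"jaw":1.2}
    - {"x":0,"y":0,"z":0.4,"rx":0,"ry":0,"rz":0,"jaw":1.2}
    - {"x":0,"y":0,"z":0.4,"rx":0,"ry":0,"rz":0,"jaw":1.2}
    - {"x":0,"y":0,"z":0.3,"rx":0,"ry":0,"rz":0,"jaw":1.2}
    - {"x":0,"y":0,"z":0,"rx":0,"ry":0,"rz":0,"jaw":1.2}

```text
clock: 14.3
tool_pos: [0.5341, 0.1916, 0.1072]
eef_rot: [0.821, 0.57, -0.0, -0.0]
contact_force: [-0.0, -0.5, -1.1]
opening: 0.191
finger_force: 40.0
```

Request:
send_rows:
  motion:
    - {"x":0,"y":0,"z":0.1,"rx":0,"ry":0,"rz":0,"jaw":1.2}
    - {"x":0,"y":0,"z":0.1,"rx":0,"ry":0,"rz":0,"jaw":1.2}
    - {"x":0,"y":0,"z":0.1,"rx":0,"ry":0,"rz":0,"jaw":1.2}
    - {"x":0,"y":0,"z":0.1,"rx":0,"ry":0,"rz":0,"jaw":1.2}
    - {"x":0,"y":0,"z":0,"rx":0,"ry":0,"rz":0,"jaw":1.2}

```text
clock: 14.8
tool_pos: [0.5344, 0.1916, 0.1036]
eef_rot: [0.821, 0.57, -0.0, -0.0]
contact_force: [0.8, -0.8, -2.3]
opening: 0.192
finger_force: 40.0
```

```bash
python3 -c "
from h import *
go(.4339*U+.3655*V+[0,0,.1035])"
```

```text
t 14.8 pos [0.5344 0.1916 0.1036] shift cm [-0.07  0.02  0.01] rot [-0.  0. -0.] F [ 0.8 -0.8 -2.3] open 16.9 ff 40.0 jig xy 0.4337 0.3662
```

Request:
send_rows:
  motion:
    - {"x":0,"y":0,"z":0.1,"rx":0,"ry":0,"rz":0,"jaw":1.2}
    - {"x":0,"y":0,"z":0,"rx":0,"ry":0,"rz":0,"jaw":1.2}
    - {"x":0,"y":0,"z":0,"rx":0,"ry":0,"rz":0,"jaw":1.2}
    - {"x":0,"y":0,"z":0,"rx":0,"ry":0,"rz":0,"jaw":1.2}
    - {"x":0,"y":0,"z":0,"rx":0,"ry":0,"rz":0,"jaw":1.2}

```text
clock: 15.3
tool_pos: [0.5346, 0.1917, 0.1029]
eef_rot: [0.821, 0.57, 0.0, 0.0]
contact_force: [-0.2, -0.5, 0.5]
opening: 0.19
finger_force: 40.0
```

Request:
send_rows:
  motion:
    - {"x":0.08,"y":0,"z":0.05,"rx":0,"ry":0,"rz":0,"jaw":1.2}
    - {"x":0.08,"y":0,"z":0,"rx":0,"ry":0,"rz":0,"jaw":1.2}
    - {"x":0.08,"y":0,"z":0,"rx":0,"ry":0,"rz":0,"jaw":1.2}
    - {"x":0.08,"y":0,"z":0,"rx":0,"ry":0,"rz":0,"jaw":1.2}
    - {"x":0.08,"y":0,"z":0,"rx":0,"ry":0,"rz":0,"jaw":1.2}

```text
clock: 15.8
tool_pos: [0.5355, 0.1939, 0.1027]
eef_rot: [0.822, 0.57, -0.001, 0.0]
contact_force: [-1.6, -3.6, 7.0]
opening: 0.192
finger_force: 40.0
```

```bash
python3 -c "
from h import *
go(.4339*U+.3655*V+[0,0,.1035])"
```

```text
t 15.8 pos [0.5355 0.1939 0.1027] shift cm [-0.32 -0.01 -0.08] rot [-0.     0.002 -0.001] F [-1.6 -3.6  7. ] open 16.9 ff 40.0 jig xy 0.434 0.3687
```

Request:
send_rows:
  motion:
    - {"x":0.08,"y":0,"z":-0.04,"rx":0,"ry":0,"rz":0,"jaw":1.2}
    - {"x":0.08,"y":0,"z":0,"rx":0,"ry":0,"rz":0,"jaw":1.2}
    - {"x":0.08,"y":0,"z":0,"rx":0,"ry":0,"rz":0,"jaw":1.2}
    - {"x":0.08,"y":0,"z":0,"rx":0,"ry":0,"rz":0,"jaw":1.2}
    - {"x":0.08,"y":0,"z":0,"rx":0,"ry":0,"rz":0,"jaw":1.2}

```text
clock: 16.3
tool_pos: [0.5371, 0.1983, 0.1027]
eef_rot: [0.822, 0.57, -0.0, 0.0]
contact_force: [-1.1, -4.1, 5.3]
opening: 0.191
finger_force: 40.0
```

Request:
send_rows:
  motion:
    - {"x":0.08,"y":0,"z":0,"rx":0,"ry":0,"rz":0,"jaw":1.2}
    - {"x":0.08,"y":0,"z":0,"rx":0,"ry":0,"rz":0,"jaw":1.2}
    - {"x":0.08,"y":0,"z":0,"rx":0,"ry":0,"rz":0,"jaw":1.2}
    - {"x":0,"y":0,"z":0,"rx":0,"ry":0,"rz":0,"jaw":1.2}
    - {"x":0,"y":0,"z":0,"rx":0,"ry":0,"rz":0,"jaw":1.2}

```text
clock: 16.8
tool_pos: [0.5381, 0.2016, 0.1026]
eef_rot: [0.821, 0.57, 0.0, -0.0]
contact_force: [-0.2, -3.4, 4.1]
opening: 0.191
finger_force: 40.0
```

```bash
python3 -c "
from h import *
go(.4339*U+.3655*V+[0,0,.1035])"
```

```text
t 16.8 pos [0.5381 0.2016 0.1026] shift cm [-1.14  0.01 -0.09] rot [ 0. -0.  0.] F [-0.2 -3.4  4.1] open 16.9 ff 40.0 jig xy 0.4338 0.3769
```

Request:
send_rows:
  motion:
    - {"x":0.08,"y":0,"z":0,"rx":0,"ry":0,"rz":0,"jaw":1.2}
    - {"x":0.08,"y":0,"z":0,"rx":0,"ry":0,"rz":0,"jaw":1.2}
    - {"x":0.08,"y":0,"z":0,"rx":0,"ry":0,"rz":0,"jaw":1.2}
    - {"x":0.08,"y":0,"z":0,"rx":0,"ry":0,"rz":0,"jaw":1.2}
    - {"x":0,"y":0,"z":0,"rx":0,"ry":0,"rz":0,"jaw":1.2}

```text
clock: 17.3
tool_pos: [0.5392, 0.2059, 0.1023]
eef_rot: [0.821, 0.571, 0.001, -0.001]
contact_force: [-0.1, 0.3, -2.1]
opening: 0.192
finger_force: 40.0
```

```bash
python3 -c "
from h import *
go(.4339*U+.3655*V+[0,0,.1035])"
```

```text
t 17.3 pos [0.5392 0.2059 0.1023] shift cm [-1.58  0.06 -0.12] rot [-0.    -0.002  0.001] F [-0.1  0.3 -2.1] open 17.0 ff 40.0 jig xy 0.4332 0.3813
```

Request:
send_rows:
  motion:
    - {"x":0,"y":0,"z":0.1,"rx":0,"ry":0,"rz":0,"jaw":1.2}
    - {"x":0,"y":0,"z":0,"rx":0,"ry":0,"rz":0,"jaw":1.2}
    - {"x":0,"y":0,"z":0.1,"rx":0,"ry":0,"rz":0,"jaw":1.2}
    - {"x":0,"y":0,"z":0,"rx":0,"ry":0,"rz":0,"jaw":1.2}
    - {"x":0,"y":0,"z":0,"rx":0,"ry":0,"rz":0,"jaw":1.2}

```text
clock: 17.8
tool_pos: [0.5392, 0.2044, 0.1006]
eef_rot: [0.821, 0.57, 0.0, -0.0]
contact_force: [0.1, -0.2, -3.3]
opening: 0.191
finger_force: 40.0
```

```bash
python3 -c "
from h import *
go(.4339*U+.3655*V+[0,0,.1035])"
```

```text
t 17.8 pos [0.5392 0.2044 0.1006] shift cm [-1.44  0.01 -0.29] rot [-0. -0. -0.] F [ 0.1 -0.2 -3.3] open 16.9 ff 40.0 jig xy 0.4338 0.3799
```

Request:
send_rows:
  motion:
    - {"x":0,"y":0,"z":0.1,"rx":0,"ry":0,"rz":0,"jaw":1.2}
    - {"x":0,"y":0,"z":0.1,"rx":0,"ry":0,"rz":0,"jaw":1.2}
    - {"x":0,"y":0,"z":0.1,"rx":0,"ry":0,"rz":0,"jaw":1.2}
    - {"x":0,"y":0,"z":0.1,"rx":0,"ry":0,"rz":0,"jaw":1.2}
    - {"x":0,"y":0,"z":0,"rx":0,"ry":0,"rz":0,"jaw":1.2}

```text
clock: 18.3
tool_pos: [0.539, 0.2044, 0.0964]
eef_rot: [0.821, 0.57, -0.0, -0.0]
contact_force: [0.3, 0.0, -2.0]
opening: 0.193
finger_force: 40.0
```

```bash
python3 -c "
from h import *
go(.4339*U+.3655*V+[0,0,.0774])"
```

```text
t 18.3 pos [0.539  0.2044 0.0964] shift cm [-1.43  0.02  1.9 ] rot [-0.  0. -0.] F [ 0.3  0.  -2. ] open 17.0 ff 40.0 jig xy 0.4337 0.3798
```

Going freely, 19 mm left.

Request:
send_rows:
  motion:
    - {"x":0,"y":0,"z":0.2,"rx":0,"ry":0,"rz":0,"jaw":1.2}
    - {"x":0,"y":0,"z":0.2,"rx":0,"ry":0,"rz":0,"jaw":1.2}
    - {"x":0,"y":0,"z":0.2,"rx":0,"ry":0,"rz":0,"jaw":1.2}
    - {"x":0,"y":0,"z":0.2,"rx":0,"ry":0,"rz":0,"jaw":1.2}
    - {"x":0,"y":0,"z":0,"rx":0,"ry":0,"rz":0,"jaw":1.2}

```text
clock: 18.8
tool_pos: [0.5391, 0.2044, 0.0883]
eef_rot: [0.821, 0.57, -0.0, -0.0]
contact_force: [0.0, 0.3, -2.5]
opening: 0.191
finger_force: 40.0
```

Request:
send_rows:
  motion:
    - {"x":0,"y":0,"z":0.2,"rx":0,"ry":0,"rz":0,"jaw":1.2}
    - {"x":0,"y":0,"z":0.2,"rx":0,"ry":0,"rz":0,"jaw":1.2}
    - {"x":0,"y":0,"z":0.2,"rx":0,"ry":0,"rz":0,"jaw":1.2}
    - {"x":0,"y":0,"z":0.2,"rx":0,"ry":0,"rz":0,"jaw":1.2}
    - {"x":0,"y":0,"z":0,"rx":0,"ry":0,"rz":0,"jaw":1.2}

```text
clock: 19.3
tool_pos: [0.5391, 0.2044, 0.0803]
eef_rot: [0.821, 0.57, -0.0, -0.0]
contact_force: [-0.4, -0.3, -2.1]
opening: 0.191
finger_force: 40.0
```

```bash
python3 -c "
from h import *
go(.4339*U+.3655*V+[0,0,.0774])"
```

```text
t 19.3 pos [0.5391 0.2044 0.0803] shift cm [-1.44  0.02  0.29] rot [-0.  0. -0.] F [-0.4 -0.3 -2.1] open 16.8 ff 40.0 jig xy 0.4337 0.3799
```

Request:
send_rows:
  motion:
    - {"x":0,"y":0,"z":0.1,"rx":0,"ry":0,"rz":0,"jaw":1.2}
    - {"x":0,"y":0,"z":0.1,"rx":0,"ry":0,"rz":0,"jaw":1.2}
    - {"x":0,"y":0,"z":0.05,"rx":0,"ry":0,"rz":0,"jaw":1.2}
    - {"x":0,"y":0,"z":0.05,"rx":0,"ry":0,"rz":0,"jaw":1.2}
    - {"x":0,"y":0,"z":0,"rx":0,"ry":0,"rz":0,"jaw":1.2}

```text
clock: 19.8
tool_pos: [0.5392, 0.2044, 0.0776]
eef_rot: [0.821, 0.57, 0.0, -0.0]
contact_force: [-0.2, 0.4, -1.6]
opening: 0.194
finger_force: 40.0
```

Request:
send_rows:
  motion:
    - {"x":0,"y":0,"z":0.05,"rx":0,"ry":0,"rz":0,"jaw":1.2}
    - {"x":0,"y":0,"z":0.05,"rx":0,"ry":0,"rz":0,"jaw":1.2}
    - {"x":0,"y":0,"z":0,"rx":0,"ry":0,"rz":0,"jaw":1.2}
    - {"x":0,"y":0,"z":0,"rx":0,"ry":0,"rz":0,"jaw":1.2}
    - {"x":0,"y":0,"z":0,"rx":0,"ry":0,"rz":0,"jaw":1.2}

```text
clock: 20.3
tool_pos: [0.5392, 0.2044, 0.0773]
eef_rot: [0.821, 0.57, 0.0, -0.0]
contact_force: [-2.4, -0.0, 5.8]
opening: 0.194
finger_force: 40.0
```

Request:
send_rows:
  motion:
    - {"x":0,"y":0,"z":-0.06,"rx":0,"ry":0,"rz":0,"jaw":1.2}
    - {"x":0,"y":0,"z":0,"rx":0,"ry":0,"rz":0,"jaw":4}
    - {"x":0,"y":0,"z":0,"rx":0,"ry":0,"rz":0,"jaw":4}
    - {"x":0,"y":0,"z":0,"rx":0,"ry":0,"rz":0,"jaw":4}
    - {"x":0,"y":0,"z":0,"rx":0,"ry":0,"rz":0,"jaw":4}

```text
clock: 20.8
tool_pos: [0.5392, 0.2044, 0.0771]
eef_rot: [0.821, 0.57, 0.0, -0.0]
contact_force: [-0.4, -0.0, 0.3]
opening: 0.453
finger_force: 0.0
```

Request:
send_rows:
  motion:
    - {"x":0,"y":0,"z":-1,"rx":0,"ry":0,"rz":0,"jaw":4}
    - {"x":0,"y":0,"z":-3,"rx":0,"ry":0,"rz":0,"jaw":4}
    - {"x":0,"y":0,"z":-3,"rx":0,"ry":0,"rz":0,"jaw":4}
    - {"x":0,"y":0,"z":-3,"rx":0,"ry":0,"rz":0,"jaw":4}
    - {"x":0,"y":0,"z":0,"rx":0,"ry":0,"rz":0,"jaw":4}

```text
clock: 21.3
tool_pos: [0.5418, 0.2051, 0.1817]
eef_rot: [0.822, 0.57, 0.004, 0.001]
contact_force: [-0.0, 0.3, -0.0]
opening: 0.455
finger_force: 0.0
```

```bash
python3 -c "
from h import *
go(.4339*U+.3655*V+[0,0,.0774])
a=snapshot('wrist')['img'];b=snapshot('scene')['img'][130:240,260:400]
b=cv2.resize(b,(400,314),interpolation=cv2.INTER_CUBIC); o=np.zeros((314,790,3),np.uint8); o[:,:400]=b; o[:285,405:785]=cv2.resize(a,(380,285)); cv2.imwrite('pics/f.png',o[...,::-1])"
```

```text
t 21.3 pos [0.5418 0.2051 0.1817] shift cm [-1.66 -0.28 10.42] rot [ 0.006 -0.006 -0.   ] F [-0.   0.3 -0. ] open 40.1 ff 0.0 jig xy 0.436 0.3815
```

View pics/f.png

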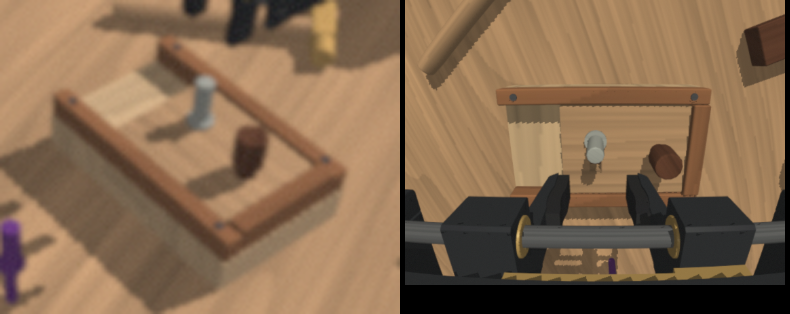

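The pin stands upright at about (203,105), its collar flat on the carriage. The carriage is home against the stop, and the gripper is clear.

```bash
python3 -c "
from plant import *
print(finish_job())"
```

```text
the job is handed in; nothing more can be done
None
```

The job is handed in at about 21 s of the 72 s: the carriage is home against the stop, and the steel pin is through the slot into the hidden hole with its collar on the carriage, let go (peak press about 9 N during the search); the plug, hammer and spokeshave were left alone.

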